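Hold the inspection flap open at the marked angle

ROBOT

A 6-joint arm with a two-finger parallel gripper is mounted at the origin on a cart in front of the work surface, level with it; the furniture and walls round the work are solid. World frame = base frame: x ahead of the robot, y to its left, z up, the work surface at z = 0. Lengths are in m, angles in degrees, forces in N, time in s.
With the tool pointing down it reaches from about 0.25 to 0.725 m from the base axis. Payload 9.7 kg.
Tool frame: the origin (TCP) lies on the centre line of the jaws, within the pads' length; the fingertips stand 17 mm ahead of it and the grasp point (between the pads) lies 2 mm behind it (bot.tip_extent is the distance from the TCP to the fingertips, in m); z points along the fingers, y is the line along which they close (so a half turn about z gives the same grasp; the last joint's range is limited). The gripper opens to 85 mm and grips with 20 to 120 N. Pads are 22 mm wide; open, the fingers measure 114 mm over their backs; the gripper's body (76 mm by 85 mm) begins 54 mm behind the grasp point. The pads swing forward as they close: fully open they stand 13 mm farther back than shut.
Start: joints at [-67.781, 4.979, 10.078, 95.1, 0, 90], TCP at [0.208, -0.509, 0.248] pointing down, gripper open.
Joint ranges: [-179.16, 179.16], [-48.56, 103.87], [-65.8, 70.77], [-126.05, 130.52], [-82.76, 87.17], [-180, 180]. Speed limits (degrees/s): [127.2, 127.2, 147.25, 180, 180, 180].

INTERFACE

Orientations are given as [roll, pitch, yaw] about the fixed x, y, z axes, in that order (R = Rz(yaw) Ry(pitch) Rx(roll)).
In Python, from workcell import bot gives the robot as it stands.
- The arm moves only by the tool carry_out, never from a script. Its argument "moves" is text: rows parted by semicolons, each of 7 numbers parted by spaces: the shift along the tool's x, y, z in mm, then the turn, a rotation vector about the tool's x, y, z in degrees, then the finger opening in mm, from 0 to 85.4. A call has 1 to 20 rows; each row is the pose to reach, as a shift and turn from the pose commanded when the call began, along the tool's axes at that moment; what a row does not reach only later rows make up. A row lasts 1/10 s, in which the tool goes at most 50 mm and 8.59 degrees, less where a joint would pass 70% of its speed; a pose out of reach is approached as far as the arm can. A call with a gripper value outside its range is refused whole. The fingers move at their own pace and stop on an object; "force" is the grip in N (left out, the last holds). Time passes only in rows, so rows that repeat a pose let the fingers close. It gives the time, the measured TCP pose, the force, the opening and the grip force at its end, in the units of the state.
- bot.get_obs(): the state, without advancing time (a new reading comes with each control period).
- bot.camera(name): name is "scene" or "top"; returns a dict with "img" (384x512x3 uint8, red, green, blue), "mtx" (3x3 intrinsics, pixels), "position" and "orientation" of the camera in the world. Camera axes: x right, y up, looking along -z (the intrinsics and any distortion apply to the point x, -y, -z); pixel columns grow to the right and rows downward; lengths in m; the calibration is good to about 2 mm. A picture is of the moment at which its call begins. There is no depth.
- bot.job_done(): hands the job in; it is judged then, once.
The state is a dict: "time": time; "q": joint angles; "qd": joint speeds; "joint_efforts": joint torques, N m; "ee_pos": TCP position; "tcp_rot": TCP orientation; "wrist_force": force on the tool from outside, world axes, zero at the start; "torque": the same for the moment, N m; "opening": finger opening in m; "grasp_force": force on a finger pad.
Only numpy, scipy, OpenCV 4.12 (cv2) and the standard library are available. Lean on these libraries where they do the work, as an engineer would, in place of code of your own. Each camera call takes 0.05 s, during which the arm holds its last target. There are 200 camera calls.

TASK

The board in the inspection box is to be looked at: free the flap by turning the clamp knob at its right-hand side clockwise as far as it goes, then take the flap by its bow handle and swing it up until it lies in line with the dark pointer arm of the angle scale at the left of the box. The flap falls shut by itself, so finish while still holding it still at that angle by the handle. Leave the pointer where it is set and the other things on the bench where they lie.

Things in the scene. Friction and masses are not known exactly. Their poses are not given: they have to be found in the camera images.
- inspection_box: Grey sheet-steel inspection box on a dark base plate, 210 x 190 mm, fixed to the bench, 79 mm high to the hinge axis; a circuit board lies inside. Origin: centre of the underside. z up; x points from the front (handle) edge to the hinge edge; y to the box's left (scale side).
- flap (a joint): Aluminium flap that covers the box, a plate 190 (from the hinge forward) x 176 x 6 mm, 0.3 to 0.65 kg with its handle. Hinged along the back edge of the box. 0 = shut and level, grows as the front edge is raised, in rad, to 1.4. Nothing holds it up: it falls shut when let go (small hinge friction). The clamp's tongue blocks it while it lies over its edge.
- flap_hinge (a point): The middle of the flap's hinge axis, 79 mm above the bench. The axis runs along the box's y axis. This frame turns with the flap: x from the front edge to the hinge, in the plane of the plate.
- flap_grip (a point): Middle of the grip bar of the dark bow handle fixed on the flap's top face: a round bar 12 mm thick, 100 mm long, parallel to the hinge axis, its centre 42 mm above the flap's top face (36 mm free below it). From the hinge axis it lies 150 mm forward and 45 mm up with the flap shut. The frame turns with the flap (x in the plane of the plate from the front edge to the hinge, y along the bar). The round bar can turn between fingers that stay upright.
- pointer (a joint): Angle of the pointer arm on the scale, in rad, measured like the flap's angle about the same axis (0 = level, 1.25 = steep): the flap is in line with it when both joints read the same. It is stiff and stays where it is set, between 0.45 and 0.9.
- pointer_tip (a point): Centre of the round disc (16 mm) at the end of the pointer, a dark steel arm 8 mm high and 5 mm thick that starts at the flap's hinge axis and runs 190 mm forward to this point, 113 mm to the left of the flap's middle, just outside a white quarter-circle strip with black ticks. (The thin bright rod that carries the top of the strip is fixed and is not the pointer.) The frame's x axis runs along the arm from this point to the hinge.
- clamp (a joint): Angle of the clamp knob, in rad: 0 = its steel tongue points left, over the flap's right-hand edge; it grows clockwise seen from above and stops at 1.57, with the tongue pointing back, clear of the flap. The flap comes free from about 1.1. It starts between 0 and 0.2, turns with light friction (0.06 N m) and stays where it is left.
- clamp_grip (a point): Centre of the clamp knob's black wing grip, on its upright turning axis, 114 mm above the bench. The wing is 12 mm thick, 44 mm long and 26 mm high, and lies in the same direction as the tongue (y axis of this frame); the flap's top face is 33 mm lower and the tongue's 25 mm lower.
- pen: Slim white ball pen, 11 x 145 x 9 mm, lying on the bench left of the inspection box. Not to be moved. Origin: centre of its underside.
- brush: Slim flux brush, 13 x 143 x 8 mm, lying on the bench just in front of the inspection box. Not to be moved. Origin: centre of its underside.
- heatsink: Black finned heat sink, 28 x 34 x 22 mm, on the bench right of the inspection box. Not to be moved. Origin: centre of its underside.
- small_board: Small green circuit board, 90 x 50 x 11 mm, on the bench at the front left. Not to be moved. Origin: centre of its underside.
- pliers: Small pliers lying flat, 46 x 152 x 11 mm, at the left, behind the vice. Not to be moved. Origin: centre of its underside.
- hexkeys: Folding hex key set, 28 x 85 x 20 mm, at the right towards the back. Not to be moved. Origin: centre of its underside.
- nest_board: Circuit board, 60 x 100 x 13 mm, lying on two rails inside the inspection box under the flap. Not to be moved. Origin: centre of its underside.

How it is judged:
By the outcome, as a careful person would: the job done as asked, in the order asked, and still so for the second after the job is handed in, while the arm keeps its last pose, push and grip.
It also fails if it takes over 48 s, if anything falls off the work surface, if the arm or the gripper's body presses on something with over 40 N, if the wrist force passes 120 N, or if a joint passes its speed limit or range.

## Working session

There is one attempt and no reset: what is moved stays moved. The work goes in short steps, Python scripts to look and compute and a tool call to move; the robot and the scene stay as the last step left them, time stands still between calls to the robot, and variables do not carry over. Pictures are saved under pics/ and viewed, at most 10 in all, crops included, and the job is handed in when it is done.

Besides the shell and the picture viewer there is one more tool, called as a command line: name --argument value ..., lists and objects as JSON in quotes. carry_out: Moves the arm, as the interface text tells. Its arguments: {"type":"object","properties":{"moves":{"type":"string"},"force":{"type":"number"}},"required":["moves"]}

```bash
mkdir -p pics; ls
python3 - <<'E'
from workcell import bot
import cv2
for n in("scene","top"):
    c=bot.camera(n); cv2.imwrite(f"pics/{n}0.png",c["img"][:,:,::-1]); print(n,c["mtx"],c["position"],c["orientation"],[k for k in c])
print(bot.get_obs(), bot.tip_extent)
E
```

```text
pics
scene [[387.73186682   0.         262.949206  ]
 [  0.         387.73186682 188.05399891]
 [  0.           0.           1.        ]] [-0.05677921 -0.47135688  0.65366398] [ 51.63644725  -0.74198776 -52.53450573] ['img', 'mtx', 'position', 'orientation']
top [[453.7083293    0.         258.62241622]
 [  0.         453.7083293  191.91523228]
 [  0.           0.           1.        ]] [0.2835494  0.05207245 1.27697047] [  13.0998364     0.16083198 -112.24075963] ['img', 'mtx', 'position', 'orientation']
{'time': 0.1, 'q': array([-6.77812279e+01,  5.00810009e+00,  1.00396300e+01,  9.50989013e+01,
       -2.13134136e-04,  9.00006391e+01]), 'qd': array([-0.02001354, -0.06309306,  0.15713267,  0.01494252,  0.09265025,
       -0.00813692]), 'joint_efforts': array([ 1.01562036e-03, -5.21561730e+01,  4.65654516e+01,  1.61669520e-02,
       -3.11826682e-06,  1.71657871e-05]), 'ee_pos': array([ 0.20791149, -0.50899744,  0.24765819]), 'tcp_rot': array([-1.79932629e+02,  2.13885459e-04,  2.22181333e+01]), 'wrist_force': array([0.6369398 , 0.24590567, 0.28275345]), 'torque': array([ 0.00416845,  0.00502264, -0.06215106]), 'grasp_force': 0.0, 'opening': 0.08542440267369622} 0.017
```

View pics/scene0.png

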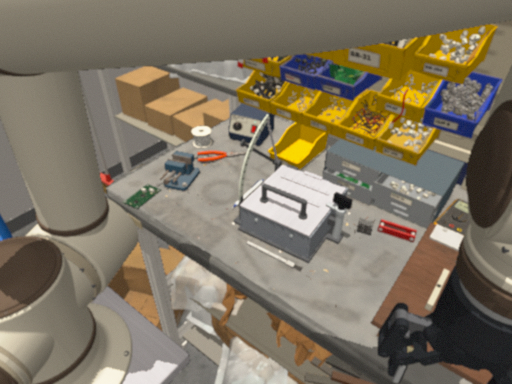

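View pics/top0.png

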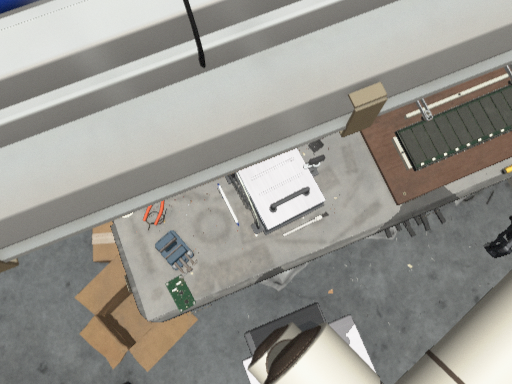

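The scene view has the box at about (290,210), the knob at (343,200), the bow handle at (285,200) and the scale arc at (255,150). In the top view the box is at (280,188), the handle at (291,199) and the knob at (316,160). I'll enlarge both.

Run:
```python
import cv2
a=cv2.imread("pics/scene0.png")[105:275,225:375]; b=cv2.imread("pics/top0.png")[135:245,215:335]
cv2.imwrite("pics/s1.png",cv2.resize(a,(525,595),interpolation=cv2.INTER_CUBIC))  # 3.5x
cv2.imwrite("pics/t1.png",cv2.resize(b,(600,550),interpolation=cv2.INTER_CUBIC)) # 5x
```

```text
(no output)
```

View pics/s1.png

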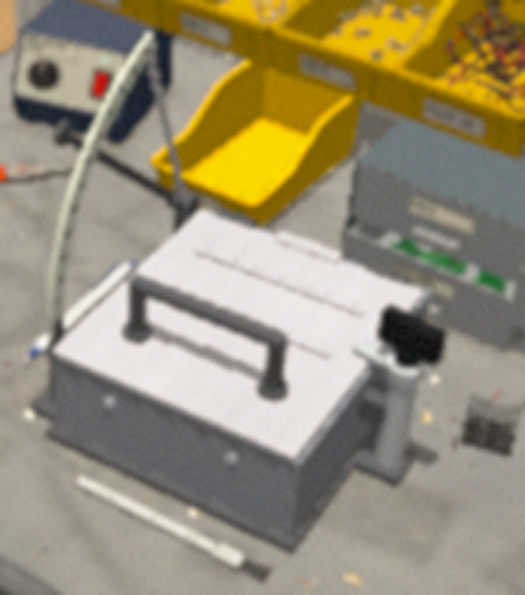

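View pics/t1.png

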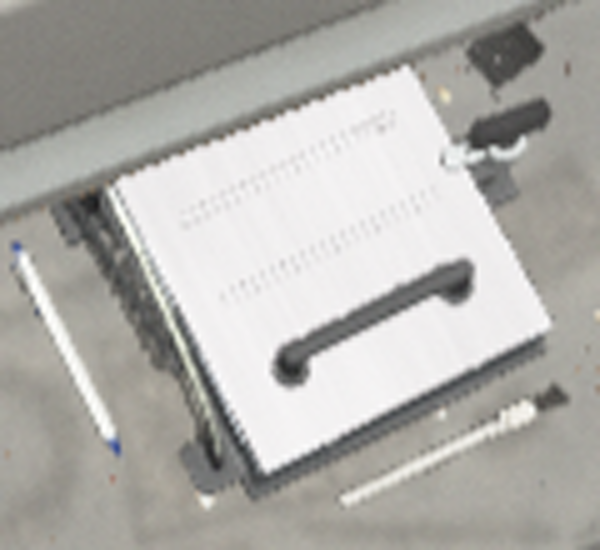

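Scene crop: flap corners at (52,350), (298,460), (428,292) and (200,210); bar from (140,285) to (278,340); wing centre (412,335); pointer disc (67,132), with its arm running to (185,210). Top crop: flap corners at (265,473), (550,325), (410,68) and (110,188); bar from (290,355) to (460,272); wing centre (511,122).

```bash
cat > h.py <<'E'
import numpy as np
from scipy.spatial.transform import Rotation as R
from scipy.optimize import least_squares
CAM={"s":(387.73186682,262.949206,188.05399891,[-0.05677921,-0.47135688,0.65366398],[51.63644725,-0.74198776,-52.53450573]),
"t":(453.7083293,258.62241622,191.91523228,[0.2835494,0.05207245,1.27697047],[13.0998364,0.16083198,-112.24075963])}
def proj(c,P):
    f,cx,cy,p,o=CAM[c]; q=R.from_euler('xyz',o,degrees=True).inv().apply(np.asarray(P)-p)
    return np.array([cx-f*q[...,0]/q[...,2],cy+f*q[...,1]/q[...,2]]).T
def px(c,u,v):
    s,a,b=(3.5,225,105) if c=="s" else (5,215,135)
    return np.array([(u+.5)/s-.5+a,(v+.5)/s-.5+b])
def tri(ps,pt):
    r=least_squares(lambda X:np.r_[proj("s",X)-ps,proj("t",X)-pt],[.5,0,.08]); return r.x,np.abs(r.fun).max()
def box(x,y,yaw):  # box frame at hinge middle (z=0.079)
    return lambda P:np.array([x,y,.079])+R.from_euler('z',yaw).apply(P)
E
python3 - <<'E'
from h import *
S=dict(FL=(52,350),FR=(298,460),BR=(428,292),BL=(200,210),barL=(140,285),barR=(278,340),knob=(412,335),tip=(67,132))
T=dict(FL=(265,473),FR=(550,325),BR=(410,68),BL=(110,188),barL=(290,355),barR=(460,272),knob=(511,122))
for k in T: print(k,*[np.round(v,4) for v in tri(px("s",*S[k]),px("t",*T[k]))])
L=dict(FL=(-.19,.088,.003),FR=(-.19,-.088,.003),BR=(0,-.088,.003),BL=(0,.088,.003),barL=(-.15,.05,.045),barR=(-.15,-.05,.045))
def res(p,full=False):
    b=box(*p[:3]); r=[]
    for k,v in L.items(): r+=[proj("s",b(v))-px("s",*S[k]),proj("t",b(v))-px("t",*T[k])]
    a=p[3]; r.append(proj("s",b([-.19*np.cos(a),.113,.19*np.sin(a)]))-px("s",*S["tip"]))
    return np.array(r) if full else np.ravel(r)
r=least_squares(res,[.6,0,.3,.6],loss="soft_l1"); print(r.x,np.degrees(r.x[2]));print(np.round(res(r.x,True),1))
b=box(*r.x[:3]); a=r.x[3]
print("handle",b([-.15,0,.045]),"hinge",b([0,0,0]),"ptr hinge px crop",(proj("s",b([0,.113,0]))-[225,105])*3.5)
for s in (1,-1):print("tip top crop",(proj("t",b([-.19*np.cos(a),.113,.19*np.sin(a)]))-[215,135])*5)
E
```

```text
FL [ 0.4393 -0.0338  0.0831] 0.1216
FR [ 0.4567 -0.2083  0.0786] 0.5071
BR [ 0.6192 -0.1988  0.098 ] 3.0958
BL [ 0.6184 -0.0185  0.0869] 1.6203
barL [ 0.4867 -0.0672  0.123 ] 0.4238
barR [ 0.4936 -0.1663  0.125 ] 0.4705
knob [ 0.5589 -0.2245  0.1165] 0.2242
[ 0.63706652 -0.10633102  0.07917204  0.76493266] 4.536223745581997
[[ 0.3  0. ]
 [-0.2 -0.5]
 [-0.5 -0.3]
 [ 1.  -0.2]
 [-0.6  0.1]
 [-3.9 -8.5]
 [ 1.  -0.1]
 [-0.8 -5. ]
 [-0.8  0.6]
 [ 1.1  0.4]
 [-0.3  1.3]
 [ 1.1  0.1]
 [-0.6 -0.2]]
handle [ 0.48753639 -0.11819442  0.124     ] hinge [ 0.63706652 -0.10633102  0.079     ] ptr hinge px crop [173.13910195 201.01609444]
tip top crop [169.4455013  354.24653587]
tip top crop [169.4455013  354.24653587]
```

carry_out --moves "200 -60 0 0 0 -33 85;432 -131 40 0 0 -66.6 85;432 -131 40 0 0 -66.6 85;432 -131 40 0 0 -66.6 85;432 -131 40 0 0 -66.6 85;432 -131 40 0 0 -66.6 85;432 -131 40 0 0 -66.6 85;432 -131 40 0 0 -66.6 85;432 -131 40 0 0 -66.6 85;432 -131 40 0 0 -66.6 85;432 -131 40 0 0 -66.6 85;432 -131 40 0 0 -66.6 85;432 -131 40 0 0 -66.6 85;432 -131 40 0 0 -66.6 85;432 -131 40 0 0 -66.6 85;432 -131 40 0 0 -66.6 85" --force 30

```text
time: 1.7
ee_pos: [0.558, -0.225, 0.2085]
tcp_rot: [180.0, 0.0, 88.8]
wrist_force: [0.4, 0.1, 0.3]
opening: 0.085
grasp_force: 0.0
```

Run:
```python
from workcell import bot
import cv2,numpy as np
a=bot.camera("scene")["img"][90:230,270:410,::-1]; b=bot.camera("top")["img"][105:225,250:370,::-1]
f=lambda i:cv2.resize(i,(400,400),interpolation=cv2.INTER_CUBIC)
cv2.imwrite("pics/k2.png",np.hstack([f(a),f(b)])); print(bot.get_obs()["q"])
```

```text
[-2.19326074e+01  1.15275659e+01  1.29616270e+01  9.14245307e+01
  9.55728608e-04  6.92745458e+01]
```

View pics/k2.png

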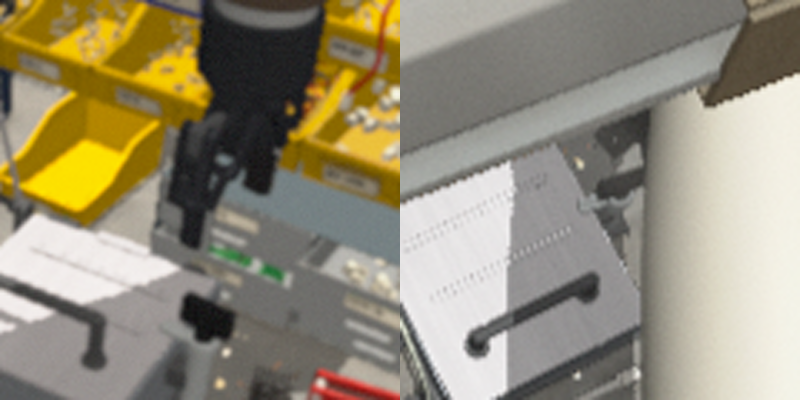

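The scene half shows the open fingers directly above the wing grip at (205,315), and nothing is in the way below. Next I descend and close.

carry_out --moves "0 0 25 0 0 0 85;0 0 50 0 0 0 85;0 0 75 0 0 0 85;0 0 92 0 0 0 85;0 0 92 0 0 0 50;0 0 92 0 0 0 40;0 0 92 0 0 0 30;0 0 92 0 0 0 25;0 0 92 0 0 0 20" --force 20

```text
time: 2.7
ee_pos: [0.5588, -0.2247, 0.1172]
tcp_rot: [179.9, 0.0, 88.8]
wrist_force: [-0.1, -0.1, 0.2]
opening: 0.0199
grasp_force: 0.0
```

carry_out --moves "0 0 0 0 0 0 14;0 0 0 0 0 0 10;0 0 0 0 0 0 6;0 0 0 0 0 0 6;0 0 0 0 0 0 6" --force 25

```text
time: 3.2
ee_pos: [0.5584, -0.2247, 0.117]
tcp_rot: [180.0, 0.0, 88.8]
wrist_force: [-2.0, -0.4, 5.8]
opening: 0.0128
grasp_force: 24.4
```

carry_out --moves "0 0 0 0 0 7 6;0 0 0 0 0 14 6;0 0 0 0 0 21 6;0 0 0 0 0 28 6;0 0 0 0 0 35 6;0 0 0 0 0 42 6;0 0 0 0 0 49 6;0 0 0 0 0 56 6;0 0 0 0 0 63 6;0 0 0 0 0 70 6;0 0 0 0 0 75 6;0 0 0 0 0 79 6;0 0 0 0 0 82 6;0 0 0 0 0 82 6"

```text
time: 4.6
ee_pos: [0.558, -0.2242, 0.117]
tcp_rot: [-180.0, 0.0, 6.7]
wrist_force: [-4.7, 2.4, 6.8]
opening: 0.0132
grasp_force: 24.6
```

```bash
python3 -c "
from workcell import bot
o=bot.get_obs();print(o['torque'],o['wrist_force'],o['tcp_rot'],o['ee_pos'])"
```

```text
[ 0.49269096  1.06012753 -0.02020844] [-4.71232304  2.40054081  6.82322056] [-1.79973588e+02  1.75362432e-02  6.72404649e+00] [ 0.55796196 -0.22421167  0.11695676]
```

Creep on in small turns to feel the stop.

carry_out --moves "0 0 0 0 0 1 6;0 0 0 0 0 2 6;0 0 0 0 0 3 6;0 0 0 0 0 4 6;0 0 0 0 0 4 6;0 0 0 0 0 4 6"

```text
time: 5.2
ee_pos: [0.558, -0.2242, 0.117]
tcp_rot: [-180.0, 0.0, 2.8]
wrist_force: [-5.4, 1.2, 7.0]
opening: 0.0126
grasp_force: 24.6
```

```bash
python3 -c "
from workcell import bot
o=bot.get_obs();print(o['torque'],o['wrist_force'],o['tcp_rot'],o['ee_pos'])"
```

```text
[0.50551726 1.01113968 0.09079731] [-5.35766689  1.20775217  6.95943933] [-1.79974679e+02  1.83483842e-02  2.83295115e+00] [ 0.55797752 -0.22418602  0.11698037]
```

carry_out --moves "0 0 0 0 0 1 6;0 0 0 0 0 2 6;0 0 0 0 0 3 6;0 0 0 0 0 4 6;0 0 0 0 0 4 6;0 0 0 0 0 4 6"

```text
time: 5.8
ee_pos: [0.5584, -0.2242, 0.117]
tcp_rot: [-180.0, -0.0, -1.1]
wrist_force: [3.9, 3.1, 4.5]
opening: 0.0131
grasp_force: 35.1
```

```bash
python3 -c "
from workcell import bot
o=bot.get_obs();print(o['torque'],o['wrist_force'],o['tcp_rot'],o['ee_pos'])"
```

```text
[ 0.53345436 -0.44474628  0.1985339 ] [3.88407995 3.07575383 4.51518427] [-1.79977964e+02 -3.13881888e-02 -1.14277800e+00] [ 0.55841146 -0.22419364  0.1170061 ]
```

carry_out --moves "0 0 0 0 0 0 20;0 0 0 0 0 0 35;0 0 0 0 0 0 40;0 0 -20 0 0 0 40;0 0 -50 0 0 0 40;0 0 -80 0 0 0 60;0 0 -110 0 0 0 85;0 0 -110 0 0 0 85"

```text
time: 6.6
ee_pos: [0.5595, -0.225, 0.2308]
tcp_rot: [179.9, -0.3, -1.2]
wrist_force: [0.7, 0.3, -0.7]
opening: 0.0813
grasp_force: 0.0
```

Run:
```python
from workcell import bot
import cv2,numpy as np
a=bot.camera("scene")["img"][:,:,::-1]
cv2.imwrite("pics/k3.png",cv2.resize(a[105:255,225:375],(600,600),interpolation=cv2.INTER_CUBIC)); o=bot.get_obs(); print(o["q"],o["ee_pos"],o["tcp_rot"])
```

```text
[-2.19099291e+01  1.17798423e+01  1.54656008e+01  9.34746767e+01
 -5.86662937e-04  1.59276048e+02] [ 0.55915701 -0.2248952   0.22833119] [179.92475638  -0.19721628  -1.18584842]
```

View pics/k3.png

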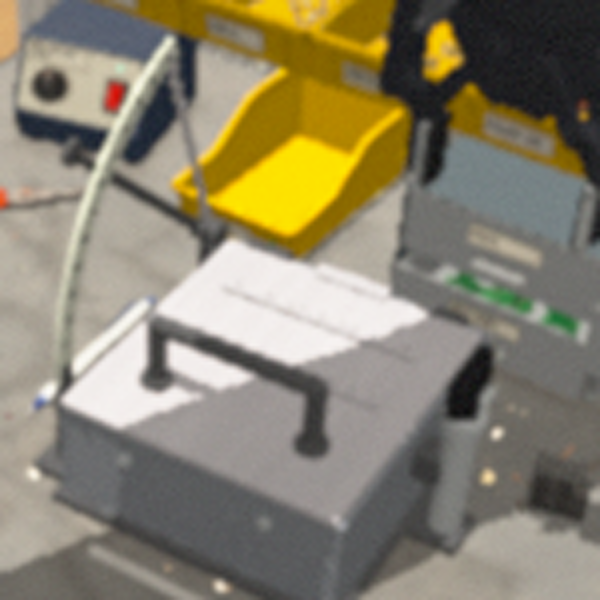

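The clamp wing now shows end-on at (468,380), so the tongue points back and the flap edge is clear. The pointer is untouched, with its disc at (76,151) and its arm running to (205,238). On to the handle.

carry_out --moves "-10 -20 0 0 0 -8 85;-20 -50 0 0 0 -16 85;-72 -106 20 0 0 -45 85;-72 -106 38 0 0 -95.7 85;-72 -106 38 0 0 -95.7 85;-72 -106 38 0 0 -95.7 85;-72 -106 38 0 0 -95.7 85;-72 -106 38 0 0 -95.7 85;-72 -106 38 0 0 -95.7 85;-72 -106 38 0 0 -95.7 85;-72 -106 38 0 0 -95.7 85;-72 -106 38 0 0 -95.7 85;-72 -106 38 0 0 -95.7 85;-72 -106 38 0 0 -95.7 85"

```text
time: 8.05
ee_pos: [0.4883, -0.117, 0.1874]
tcp_rot: [-179.9, -0.0, 94.4]
wrist_force: [-0.3, 0.0, 0.3]
opening: 0.0849
grasp_force: 0.0
```

carry_out --moves "0 0 20 0 0 0 85;0 0 40 0 0 0 85;0 0 60 0 0 0 85;0 0 70 0 0 0 85;0 0 70 0 0 0 50;0 0 70 0 0 0 35;0 0 70 0 0 0 25;0 0 70 0 0 0 20;0 0 70 0 0 0 20"

```text
time: 8.95
ee_pos: [0.4889, -0.1171, 0.1189]
tcp_rot: [179.9, 0.0, 94.5]
wrist_force: [0.2, -0.5, 0.1]
opening: 0.0199
grasp_force: 0.0
```

carry_out --moves "0 0 0 0 0 0 15;0 0 0 0 0 0 11;0 0 0 0 0 0 6;0 0 0 0 0 0 6;0 0 0 0 0 0 6" --force 50

```text
time: 9.45
ee_pos: [0.489, -0.1171, 0.1187]
tcp_rot: [179.9, 0.0, 94.5]
wrist_force: [4.0, 1.0, 2.6]
opening: 0.0103
grasp_force: 48.7
```

Run:
```python
from h import *
S={k:np.array([(u+.5)/4-.5+225,(v+.5)/4-.5+105]) for k,(u,v) in dict(FL=(62,400),BR=(492,338),BL=(233,238),FR=(340,522),tip=(76,151)).items()}
T=dict(FL=(265,473),FR=(550,325),barL=(290,355),barR=(460,272)); S.update(barL=px("s",140,285),barR=px("s",278,340))
L=dict(FL=(-.19,.088,.003),FR=(-.19,-.088,.003),BR=(0,-.088,.003),BL=(0,.088,.003),barL=(-.15,.05,.045),barR=(-.15,-.05,.045))
tp=lambda b,a,l=.19:b([-l*np.cos(a),.113,l*np.sin(a)])
def res(p,f=False):
    b=box(*p[:3]); r=[]
    for k,v in L.items():
        r.append(proj("s",b(v))-S[k])
        if k in T:r.append(proj("t",b(v))-px("t",*T[k]))
    r.append(proj("s",tp(b,p[3]))-S["tip"]); return np.array(r) if f else np.ravel(r)
r=least_squares(res,[.63,-.1,.08,.76],loss="soft_l1");print(r.x,np.round(res(r.x,True),1).tolist())
b=box(*r.x[:3]);print("bar",b([-.15,0,.045]))
# angle from tip only / with hinge x fixed by handle contact
for l in (0,.05,.1,.15,.19):print(l,(proj("s",tp(b,r.x[3],l))-[225,105])*4)
from workcell import bot;o=bot.get_obs();print(o["wrist_force"],o["torque"],o["ee_pos"],o["tcp_rot"])
```

```text
[ 0.63865542 -0.10647669  0.07506297  0.75768365] [[-0.1, -0.5], [-0.7, -1.1], [-0.3, 0.2], [0.6, -0.5], [-1.0, -1.1], [0.4, 0.1], [-0.5, 0.2], [0.6, -0.1], [-0.1, 0.9], [0.8, -0.3], [-0.3, -0.1]]
bar [ 0.48907781 -0.11772557  0.124     ]
0 [199.86281184 228.39340514]
0.05 [170.96182477 210.25907231]
0.1 [139.21810145 190.34102444]
0.15 [104.19052497 168.36247649]
0.19 [ 73.44687967 149.07194171]
[3.9987016  1.03753778 2.59007867] [ 0.08768832 -0.68437111  0.04564797] [ 0.48902273 -0.11706965  0.11867269] [1.79932166e+02 9.88225645e-03 9.45282652e+01]
```

carry_out --moves "0 2.5 -7.5 0 0 0 6;0 5.2 -14.7 0 0 0 6;0 8.5 -22 0 0 0 6;0 11.9 -28.9 0 0 0 6;0 11.9 -28.9 0 0 0 6"

```text
time: 9.95
ee_pos: [0.5004, -0.1161, 0.1475]
tcp_rot: [-179.9, -0.0, 94.5]
wrist_force: [0.2, -1.0, -5.5]
opening: 0.0103
grasp_force: 48.9
```

carry_out --moves "0 4 -6.8 0 0 0 6;0 8.1 -13.4 0 0 0 6;0 12.7 -19.8 0 0 0 6;0 17.5 -26 0 0 0 6;0 22.6 -31.9 0 0 0 6;0 28 -37.5 0 0 0 6;0 33.7 -42.8 0 0 0 6;0 39.7 -47.9 0 0 0 6;0 46 -52.7 0 0 0 6;0 52.4 -57.2 0 0 0 6;0 56.5 -59.8 0 0 0 6;0 60.4 -62.1 0 0 0 6;0 60.4 -62.1 0 0 0 6;0 60.4 -62.1 0 0 0 6"

```text
time: 11.35
ee_pos: [0.56, -0.1112, 0.2121]
tcp_rot: [180.0, 0.0, 94.5]
wrist_force: [-11.9, 1.5, 12.4]
opening: 0.0105
grasp_force: 50.3
```

Run:
```python
from workcell import bot
import cv2,numpy as np
a=np.mean([bot.camera("scene")["img"].astype(float) for _ in range(4)],0).astype(np.uint8)[:,:,::-1]
cv2.imwrite("pics/f4raw.png",a)
cv2.imwrite("pics/f4.png",cv2.resize(a[105:255,225:375],(600,600),interpolation=cv2.INTER_CUBIC)); o=bot.get_obs(); print(o["wrist_force"],o["ee_pos"],o["tcp_rot"],o["time"])
```

```text
[-10.85796214   1.49952064  10.99758711] [ 0.55996026 -0.11114868  0.21201292] [1.79952301e+02 1.24467616e-02 9.45209376e+01] 11.55
```

View pics/f4.png

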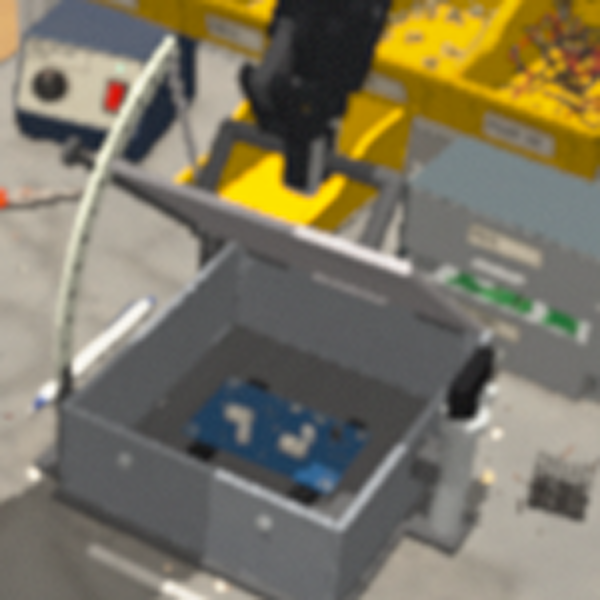

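```bash
python3 - <<'E'
from h import *
b=box(.63866,-.10648,.07506)
def P(x,y,z,a): # rotate flap pt
    c,s=np.cos(a),np.sin(a); return b([x*c+z*s,y,-x*s+z*c])
for a in (.70,.74,.78,.82):
    f=lambda *q:np.round((proj("s",P(*q,a))-[224.6,104.6])*4,0)
    print(a,"FLtop",f(-.19,.088,.003),"FLbot",f(-.19,.088,-.003),"FRtop",f(-.19,-.088,.003),"FRbot",f(-.19,-.088,-.003),"tip",f(-.19,.113,0),"barL",f(-.15,.05,.045),"barR",f(-.15,-.05,.045))
E
python3 -c "
import cv2
a=cv2.imread('pics/f4raw.png')[135:200,235:340];cv2.imwrite('pics/f5.png',cv2.resize(a,None,fx=7.5,fy=7.5,interpolation=cv2.INTER_CUBIC))"
```

```text
0.7 FLtop [108. 178.] FLbot [104. 189.] FRtop [406. 289.] FRbot [401. 300.] tip [ 68. 169.] barL [225. 143.] barR [389. 200.]
0.74 FLtop [113. 165.] FLbot [109. 176.] FRtop [411. 274.] FRbot [407. 286.] tip [ 73. 156.] barL [230. 133.] barR [395. 190.]
0.78 FLtop [118. 152.] FLbot [114. 162.] FRtop [418. 260.] FRbot [413. 271.] tip [ 78. 143.] barL [235. 124.] barR [400. 180.]
0.82 FLtop [124. 139.] FLbot [120. 149.] FRtop [424. 246.] FRbot [419. 257.] tip [ 84. 131.] barL [241. 115.] barR [405. 170.]
```

View pics/f5.png

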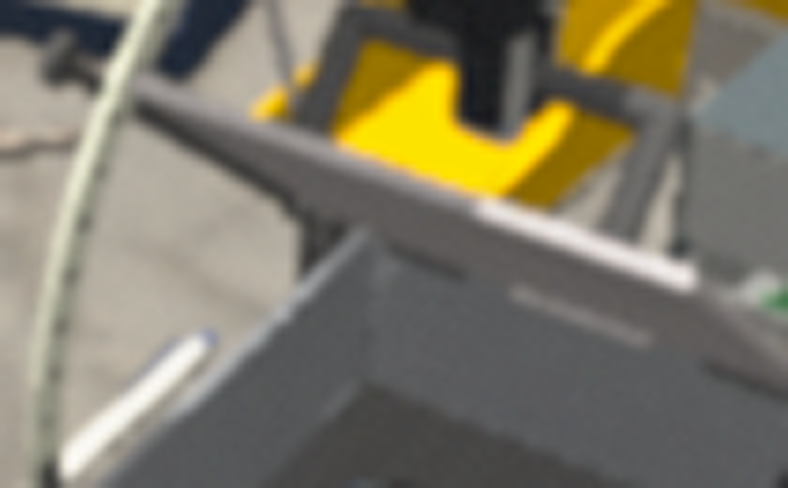

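The disc is at (60,57) in the crop, which puts the pointer at about 0.755. The flap's front corners at (135,80) and (697,268) give 0.75 to 0.765, and the arm's own displacement gives 0.76, so the flap is in line to about 0.01 rad. I'll let it settle, then hand in.

carry_out --moves "0 0 0 0 0 0 6;0 0 0 0 0 0 6;0 0 0 0 0 0 6;0 0 0 0 0 0 6;0 0 0 0 0 0 6;0 0 0 0 0 0 6"

```text
time: 12.15
ee_pos: [0.56, -0.1112, 0.212]
tcp_rot: [179.9, 0.0, 94.5]
wrist_force: [-11.8, 0.6, 12.7]
opening: 0.01
grasp_force: 50.3
```

```bash
python3 -c "
from workcell import bot
o=bot.get_obs();print(o['wrist_force'],o['ee_pos'],o['qd'].round(2),o['grasp_force'])
if o['grasp_force']>30: print(bot.job_done())"
```

```text
[-11.77083313   0.64414654  12.68710751] [ 0.55997725 -0.11115136  0.21202655] [-0.02 -0.01 -0.04 -0.01  0.12 -0.03] 50.25358021259308
the job is handed in; nothing more can be done
None
```

The job is handed in: I turned the clamp clockwise to its stop, and the arm is holding the flap still by its handle at about 0.76 rad, in line with the pointer (about 0.755 rad) to within about 0.01 rad.

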